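# Click the food box lid shut all round

## Task

Click the lid of the oblong food box shut: with closed fingertips press down the raised rim section on each of its four sides, in any order, until every one has snapped home and stays down. Only press: do not lift, tip or shove the box away, leave everything else on the counter alone, and finish with the hand clear.

Things in the scene. Friction and masses are not known exactly. Their poses are not given: they have to be found in the camera images.
- food_box: Oblong clear plastic food box with a plain pale grey lid, the largest box on the counter: 182 mm (its x) by 132 mm (its y) over the lid rim, footprint 160 x 110 mm, loose, about 0.8 kg filled. Origin: centre of its underside; z up, x along its length. Between the lid's corners the rim is four separate straight snap sections, one per side, all unclipped at the start, standing 10 mm proud of the corners.
- lid_centre (a point): Middle of the lid's fixed centre panel, at its top face, 74 mm above the box's underside; the four fixed corner pieces are as high. A small round vent plug, 18 mm across, stands here, 12 mm tall. Axes as the box's.
- rim_front_top (a point): Middle of the top face of the front rim section (short, on the box's -x side, 66 x 24 mm in plan, centre at (-76, 0) mm in the box's frame; 8 mm thick, with a skirt hanging outside); it moves with the section. It stands 84 mm above the counter unclipped, 76 mm when clicked shut. Axes as the box's.
- rim_front (a joint): How far the front rim section is pressed down, in m: 0 standing up unclipped, 0.008 fully clicked shut. Pressing anywhere on its top takes about 5 N at first; some 5 mm down it snaps over and stays shut. Let go earlier, it springs back up.
- rim_back_top (a point): Middle of the top face of the back rim section (short, on the box's +x side, 66 x 24 mm, centre at (76, 0) mm in the box's frame; 8 mm thick, with a skirt hanging outside); it moves with the section. It stands 84 mm above the counter unclipped, 76 mm when clicked shut. Axes as the box's.
- rim_back (a joint): How far the back rim section is pressed down, in m: 0 standing up unclipped, 0.008 fully clicked shut. Pressing anywhere on its top takes about 5 N at first; some 5 mm down it snaps over and stays shut. Let go earlier, it springs back up.
- rim_left_top (a point): Middle of the top face of the left rim section (long, on the box's +y side, 116 x 24 mm, centre at (0, 51) mm in the box's frame; 8 mm thick, with a skirt hanging outside); it moves with the section. It stands 84 mm above the counter unclipped, 76 mm when clicked shut. Axes as the box's.
- rim_left (a joint): How far the left rim section is pressed down, in m: 0 standing up unclipped, 0.008 fully clicked shut. Pressing anywhere on its top takes about 5 N at first; some 5 mm down it snaps over and stays shut. Let go earlier, it springs back up.
- rim_right_top (a point): Middle of the top face of the right rim section (long, on the box's -y side, 116 x 24 mm, centre at (0, -51) mm in the box's frame; 8 mm thick, with a skirt hanging outside); it moves with the section. It stands 84 mm above the counter unclipped, 76 mm when clicked shut. Axes as the box's.
- rim_right (a joint): How far the right rim section is pressed down, in m: 0 standing up unclipped, 0.008 fully clicked shut. Pressing anywhere on its top takes about 5 N at first; some 5 mm down it snaps over and stays shut. Let go earlier, it springs back up.
- cup: White ceramic cup without handle, 72 mm across, 80 mm tall, loose, near the box. Origin: centre of its underside. To be left alone.
- jar: Amber glass jar with a steel cap, 62 mm across, 85 mm tall, loose, near the box. Origin: centre of its underside. To be left alone.
- shaker: Steel salt shaker, 52 mm across, 80 mm tall, loose, near the box. Origin: centre of its underside. To be left alone.
- bowl: White ceramic bowl, 140 mm across, 55 mm tall, loose, on the left of the counter. Origin: centre of its underside. To be left alone.
- bottle: Green glass bottle, 68 mm across, 190 mm tall, loose, on the right of the counter. Origin: centre of its underside. To be left alone.
- small_box: Small square food box, 120 x 120 x 65 mm, its one-piece pale grey lid already shut; loose, on the right of the counter; not part of the job. Origin: centre of its underside. To be left alone.
- spoon: Wooden spoon, 240 mm long, lying loose on the left of the counter. Origin: middle of its underside. To be left alone.
Mind the look-alikes: they are no part of the job. Leave any black or pink look-alike of the food_box alone.

How it is judged:
By the outcome, as a careful person would: the job done as asked, in the order asked, and still so for the second after the job is handed in, with the robot touching nothing.
It also fails if it takes over 38 s, if anything falls off the work surface, if the arm or the gripper's body presses on something with over 40 N, if the wrist force passes 120 N, or if a joint passes its speed limit or range.

## Robot

A 6-joint arm with a two-finger parallel gripper is mounted at the origin on the work surface. World frame = base frame: x ahead of the robot, y to its left, z up, the work surface at z = 0. Lengths are in m, angles in rad, forces in N, time in s.
With the tool pointing down it reaches from about 0.25 to 0.725 m from the base axis. Payload 4 kg.
Tool frame: the origin (TCP) lies at the very end of the fingers, on their centre line; the grasp point (between the pads) lies 19 mm behind it; z points along the fingers, y is the line along which they close (so a half turn about z gives the same grasp; the last joint's range is limited). The gripper opens to 85 mm and grips with 20 to 120 N. Pads are 22 mm wide; open, the fingers measure 114 mm over their backs; the gripper's body (76 mm by 85 mm) begins 54 mm behind the grasp point. The pads swing forward as they close: fully open they stand 13 mm farther back than shut.
Start: joints at [-1.186, 0.241, 0.005, 1.335, 0, 1.571], TCP at [0.188, -0.463, 0.231] pointing down, gripper open.
Joint ranges: [-2.72, 2.72], [-1.05, 1.87], [-1.09, 1.28], [-1.99, 2.15], [-1.42, 1.44], [-3.14, 3.14]. Speed limits (rad/s): [2.79, 2.79, 3.14, 3.14, 3.14, 3.14].

## Interface

Orientations are given as a unit quaternion [x, y, z, w].
In Python, from workcell import bot, vision, workorder, boxes_of gives the robot as it stands.
- The arm moves only by the tool send_rows, never from a script. Its argument "motion" is text: rows parted by semicolons, each of 5 numbers parted by spaces: the closure, from -1 (fully open) to 1 (shut), so that 0 is half open, then the shift along the tool's x, y, z in cm, then the turn about the tool's z in rad. In form: claw x y z twist; .... A call has 1 to 5 rows; each row is the pose to reach, as a shift and turn from the pose commanded when the call began, along the tool's axes at that moment; what a row does not reach only later rows make up. A row lasts 1/10 s, in which the tool goes at most 50 mm and 8.59 degrees, less where a joint would pass 70% of its speed; a pose out of reach is approached as far as the arm can. A call with a gripper value outside its range is refused whole. The fingers move at their own pace and stop on an object; the grip force is fixed at half the most. Time passes only in rows, so rows that repeat a pose let the fingers close. It gives the time, the measured TCP pose, the force, the opening and the grip force at its end, in the units of the state.
- bot.get_obs(): the state, without advancing time (a new reading comes with each control period).
- vision.camera(name): name is "side" or "top" or "wrist"; returns the picture (384x512x3 uint8, red, green, blue); there is no depth.
- vision.camera_model(name): a dict with "fov_y" (degrees; the focal length in pixels is half the picture's height over the tangent of half this angle, whatever the lens; pixels are square), "cx", "cy" (the principal point, pixels), "world_from_camera" (4x4, takes a point from camera to world coordinates); the wrist camera has in their place "hand_eye" (4x4, takes a point from camera to tool coordinates, whose origin is the TCP and whose axes are the flange's). Camera axes: x right, y down, z forward; pixel columns grow to the right and rows downward; lengths in m; the calibration is good to about 2 mm. The wrist camera is an equidistant fisheye: a pixel r from the principal point sees the ray r / f radians off the axis. A picture is of the moment at which its call begins: read the wrist's pose just before it. camera_model takes no time and is no camera call.
- workorder.job_done(): hands the job in; it is judged then, once.
Trained networks look in the newest picture that a camera, given by its name, has taken for a name from the list of things; names that differ only in an ending like _2 or _b are one class to them, and where a whole thing is asked for, a point or a joint stands for the part that bears it (a point fixed in the world has none). Each returns a list of dicts, best first, with "conf" (0 to 1); they miss things now and then, are a little off and sometimes report something else, mostly with a low value. They report only what shows in the picture. A call takes as long as a camera call. They do not tell look-alikes from the thing itself.
- boxes_of(camera, target): "rect" ([centre column, centre row, width, height] in pixels, round what is visible of it).
The state is a dict: "clock": time; "joint_pos": joint angles; "joint_vel": joint speeds; "tau": joint torques, N m; "eef_pos": TCP position; "tool_rot": TCP orientation; "ft_force": force on the tool from outside, world axes, zero at the start; "ft_torque": the same for the moment, N m; "grip_width": finger opening in m; "grasp_force": force on a finger pad.
Only numpy, scipy, OpenCV 4.12 (cv2) and the standard library are available. Lean on these libraries where they do the work, as an engineer would, in place of code of your own. Each camera call takes 0.05 s, during which the arm holds its last target. There are 200 camera calls.

## Working session

There is one attempt and no reset: what is moved stays moved. The work goes in short steps, Python scripts to look and compute and a tool call to move; the robot and the scene stay as the last step left them, time stands still between calls to the robot, and variables do not carry over. Pictures are saved under pics/ and viewed, at most 10 in all, crops included, and the job is handed in when it is done.

Besides the shell and the picture viewer there is one more tool, called after "Call:" as a command line: name --argument value ..., lists and objects as JSON in quotes. send_rows: Moves the arm, as the interface text tells. Its arguments: {"type":"object","properties":{"motion":{"type":"string"}},"required":["motion"]}

```bash
mkdir -p pics; python3 - <<'E'
from workcell import bot, vision, boxes_of
import cv2,numpy as np
o=bot.get_obs();print(o['clock'],o['eef_pos'],o['tool_rot'])
for c in['top','side']:
    im=vision.camera(c);cv2.imwrite(f'pics/{c}0.png',im[:,:,::-1])
    m=vision.camera_model(c);print(c,m['fov_y'],m['cx'],m['cy'],np.round(m['world_from_camera'],4).tolist())
for t in['food_box','rim_front_top','cup','jar','shaker']:
    print(t,[(np.round(b['rect']).tolist(),round(b['conf'],2)) for b in boxes_of('top',t)])
a=cv2.imread('pics/top0.png')
E
```

```text
0.0 [ 0.18742997 -0.46284778  0.23039982] [ 9.81549111e-01  1.91207236e-01 -2.12374631e-04 -1.04416386e-03]
top 53.661303428964764 254.91636934918947 196.71688578456724 [[-0.0193, -0.9948, 0.0996, 0.3911], [-0.9998, 0.0189, -0.0046, -0.0036], [0.0027, -0.0997, -0.995, 1.5819], [0.0, 0.0, 0.0, 1.0]]
side 50.868361360731825 261.37725539567333 195.04492730011586 [[-0.8283, -0.4256, 0.3645, 0.053], [-0.5603, 0.6372, -0.5292, 0.7133], [-0.007, -0.6426, -0.7662, 1.1074], [0.0, 0.0, 0.0, 1.0]]
food_box [([323.0, 139.0, 36.0, 50.0], 0.88), ([324.0, 231.0, 47.0, 38.0], 0.65), ([274.0, 187.0, 38.0, 47.0], 0.56)]
rim_front_top [([274.0, 208.0, 20.0, 9.0], 0.54), ([322.0, 155.0, 17.0, 7.0], 0.52), ([344.0, 234.0, 8.0, 12.0], 0.5)]
cup [([237.0, 188.0, 16.0, 22.0], 0.64)]
jar [([268.0, 232.0, 17.0, 12.0], 0.63)]
shaker [([311.0, 184.0, 16.0, 14.0], 0.55)]
```

View pics/top0.png

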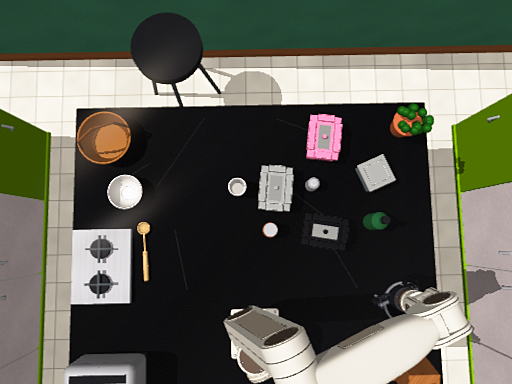

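View pics/side0.png

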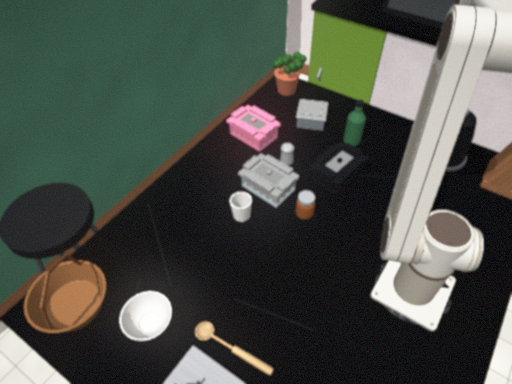

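Candidates for the box in the top view: grey (276,188), pink (324,137), black (325,231) and the small grey one (375,173). By the description (oblong, pale grey, largest) it's the one at (276,188). The cup (237,187), jar (270,230) and shaker (312,184) stand round it.

```bash
cat > h.py <<'E'
import numpy as np,cv2
from scipy.spatial.transform import Rotation as R
from workcell import bot,vision,boxes_of
def ray(cam,uv,obs=None):
    m=vision.camera_model(cam);f=192/np.tan(np.radians(m['fov_y'])/2)
    d=np.array([uv[0]-m['cx'],uv[1]-m['cy']])
    if cam=='wrist':
        r=np.hypot(*d);t=r/f;v=np.r_[d/max(r,1e-9)*np.sin(t),np.cos(t)]
        T=np.eye(4);T[:3,:3]=R.from_quat(obs['tool_rot']).as_matrix();T[:3,3]=obs['eef_pos'];T=T@np.array(m['hand_eye'])
    else: v=np.r_[d/f,1];T=np.array(m['world_from_camera'])
    return T[:3,3],T[:3,:3]@v
def at(cam,uv,z,obs=None):
    o,v=ray(cam,uv,obs);return o+v*(z-o[2])/v[2]
def shift(target,obs): # cm in tool axes
    return R.from_quat(obs['tool_rot']).inv().apply(np.array(target)-obs['eef_pos'])*100
E
python3 - <<'E'
from h import *
o=bot.get_obs()
for n,p,z in[('box',(276,188),.08),('cup',(237,186),.08),('jar',(270,229),.085),('shaker',(312,183),.08)]: print(n,at('top',p,z).round(3))
c=at('top',(276,188),.08); print(shift([c[0]-.03,c[1],.30],o),R.from_quat(o['tool_rot']).as_matrix().round(3),np.array(vision.camera_model('wrist')['hand_eye']).round(3),vision.camera_model('wrist')['fov_y'])
im=cv2.imread('pics/top0.png')[130:260,210:400];cv2.imwrite('pics/crop.png',cv2.resize(im,None,fx=4,fy=4,interpolation=2))
E
```

```text
box [ 0.575 -0.095  0.08 ]
cup [0.586 0.06  0.08 ]
jar [ 0.412 -0.067  0.085]
shaker [ 0.592 -0.239  0.08 ]
[ 46.92347498 -20.70951294  -6.8810218 ] [[ 0.927  0.375 -0.   ]
 [ 0.375 -0.927  0.   ]
 [-0.    -0.    -1.   ]] [[ 0.    -0.963 -0.268  0.068]
 [ 1.     0.    -0.     0.   ]
 [ 0.    -0.268  0.963 -0.142]
 [ 0.     0.     0.     1.   ]] 65.70646984690485
```

View pics/crop.png

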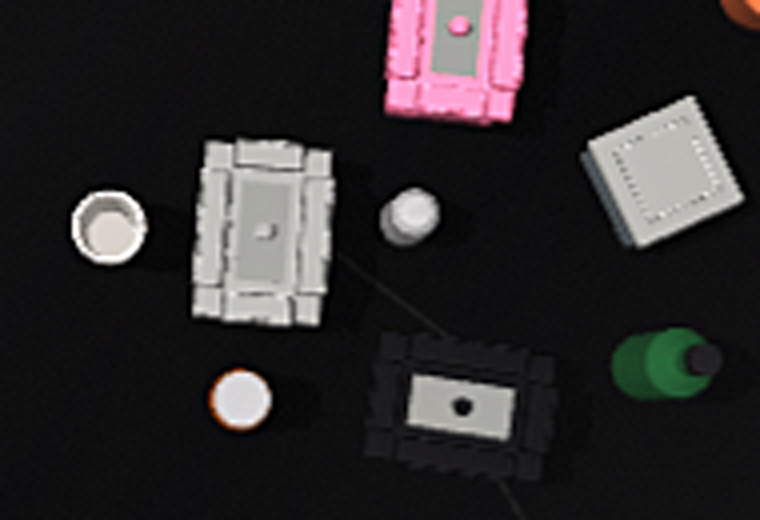

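Call:
send_rows --motion "1 4 -1.5 0 0.1; 1 8 -3 -0.5 0.2; 1 12 -4.5 -1 0.3; 1 16 -6 -1.5 0.38; 1 20 -7.5 -2 0.38"

```text
clock: 0.85
eef_pos: [0.3459, -0.3176, 0.2516]
tool_rot: [1.0, 0.002, 0.0, 0.0]
ft_force: [0.2, -0.9, 0.0]
grip_width: 0.0123
grasp_force: 0.0
```

Call:
send_rows --motion "1 3 -3 0 0; 1 6 -6 0 0; 1 9 -9 0 0; 1 12 -12 0 0; 1 15 -15 0 0"

```text
clock: 1.35
eef_pos: [0.4952, -0.1667, 0.2514]
tool_rot: [1.0, 0.002, 0.0, 0.0]
ft_force: [0.6, -0.8, 0.4]
grip_width: -0.0
grasp_force: 0.0
```

Call:
send_rows --motion "1 3 -3 0 0; 1 6 -6 0 0; 1 8 -7 0 0; 1 8 -7 0 0; 1 8 -7 0 0"

```text
clock: 1.85
eef_pos: [0.5737, -0.0975, 0.2507]
tool_rot: [1.0, 0.003, -0.001, 0.0]
ft_force: [-1.1, -0.6, -0.2]
grip_width: -0.0001
grasp_force: 0.0
```

```bash
python3 - <<'E'
from h import *
o=bot.get_obs();im=vision.camera('wrist');print(o['clock'],o['eef_pos'],o['tool_rot'],o['ft_force'])
cv2.imwrite('pics/w1.png',im[:,:,::-1])
import pickle;pickle.dump({k:np.array(o[k]) for k in('eef_pos','tool_rot')},open('o1.pkl','wb'))
for t in['food_box','lid_centre','rim_front_top','rim_left_top','rim_back_top']:
    print(t,[(np.round(b['rect']).tolist(),round(b['conf'],2)) for b in boxes_of('wrist',t)])
E
```

```text
1.85 [ 0.57367944 -0.09745415  0.25072036] [ 9.99995627e-01  2.87093526e-03 -7.07630098e-04  6.14450040e-05] [-1.11180937 -0.59017599 -0.24948198]
food_box [([387.0, 280.0, 126.0, 86.0], 0.9), ([413.0, 44.0, 112.0, 88.0], 0.78), ([254.0, 164.0, 132.0, 162.0], 0.74), ([11.0, 306.0, 23.0, 49.0], 0.6)]
lid_centre [([410.0, 47.0, 108.0, 87.0], 0.88), ([252.0, 167.0, 132.0, 162.0], 0.86), ([387.0, 279.0, 126.0, 87.0], 0.82)]
rim_front_top [([434.0, 297.0, 25.0, 30.0], 0.77), ([417.0, 65.0, 58.0, 39.0], 0.58), ([246.0, 237.0, 57.0, 23.0], 0.57)]
rim_left_top [([380.0, 20.0, 32.0, 41.0], 0.9), ([201.0, 167.0, 34.0, 106.0], 0.87), ([252.0, 163.0, 132.0, 161.0], 0.17)]
rim_back_top [([258.0, 101.0, 62.0, 32.0], 0.61), ([341.0, 307.0, 11.0, 11.0], 0.61)]
```

View pics/w1.png

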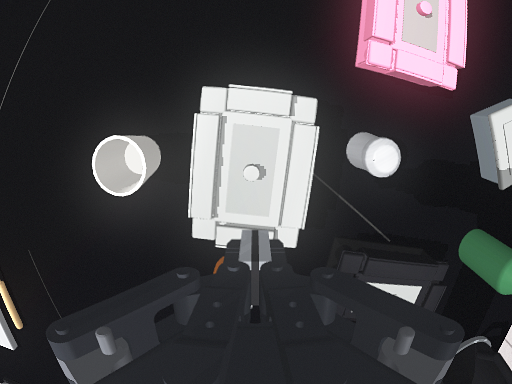

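The grey box lies at (254,166), yawed slightly. Its plug is at (252,172) and its corner pieces' outer corners are at about (202,87), (317,98), (192,238) and (297,247). The cup is well to the left, the shaker to the right, and the jar is hidden under the fingers.

```bash
python3 - <<'E'
from h import *
import pickle;o=pickle.load(open('o1.pkl','rb'))
P=[at('wrist',p,.074,o)[:2] for p in[(202,87),(317,98),(192,238),(297,247)]];TL,TR,BL,BR=P
print(np.round(P,4),np.mean(P,0));print('plug',at('wrist',(252,172),.085,o))
for a,b in((BL,TL),(BR,TR),(TR,TL),(BR,BL)):
    d=b-a;print(np.hypot(*d),np.degrees(np.arctan2(d[1],d[0])))
for n,b in(('left',(201,167)),('front',(246,237)),('back',(258,101))):print(n,at('wrist',b,.084,o))
E
```

```text
[[ 0.6713 -0.041 ]
 [ 0.6605 -0.1637]
 [ 0.4988 -0.0236]
 [ 0.4882 -0.1485]] [ 0.57969935 -0.09421052]
plug [ 0.58062603 -0.09471915  0.085     ]
0.17332346176665284 -5.772235293669057
0.17291685591686817 -5.035121439951205
0.12317811879055833 84.96182977980797
0.1254084676316529 85.14109861964143
left [ 0.58580964 -0.04035199  0.084     ]
front [ 0.50574776 -0.08816153  0.084     ]
back [ 0.65495918 -0.10050373  0.084     ]
```

Call:
send_rows --motion "1 1 -3 3 0.095; 1 1.1 -5.3 7 0.095; 1 1.1 -5.3 11 0.095; 1 1.1 -5.3 15 0.095; 1 1.1 -5.3 15 0.095"

```text
clock: 2.65
eef_pos: [0.579, -0.0485, 0.0956]
tool_rot: [0.999, -0.042, -0.006, -0.002]
ft_force: [-1.3, 0.3, -0.6]
grip_width: 0.0
grasp_force: 0.0
```

```bash
python3 - <<'E'
from h import *
o=bot.get_obs();print(o['clock'],o['eef_pos'],o['tool_rot'],o['ft_force'])
for n,t in dict(left=(.5845,-.0447),front=(.5053,-.0877),right=(.5755,-.1443),back=(.6547,-.1013)).items():
    print(n,shift([*t,.0865],o).round(2))
E
```

```text
2.65 [ 0.57904539 -0.04848114  0.09559328] [ 0.99909545 -0.04204034 -0.0061286  -0.00182634] [-1.27451712  0.29786932 -0.64128789]
left [ 0.52 -0.42  0.9 ]
front [-7.01  4.53  0.98]
right [0.46 9.58 0.87]
back [7.99 4.63 0.8 ]
```

Call:
send_rows --motion "1 0.2 -0.2 0 0; 1 0.2 -0.2 0 0; 1 0.2 -0.2 0.5 0; 1 0.2 -0.2 0.7 0; 1 0.2 -0.2 0.7 0"

```text
clock: 3.15
eef_pos: [0.5866, -0.0478, 0.0949]
tool_rot: [0.999, -0.041, 0.001, -0.002]
ft_force: [0.0, 0.1, -0.7]
grip_width: 0.0001
grasp_force: 0.0
```

Call:
send_rows --motion "1 -0.2 -0.3 0.4 0; 1 -0.2 -0.3 0.8 0; 1 -0.2 -0.3 1.1 0; 1 -0.2 -0.3 1.1 0; 1 -0.2 -0.3 1.1 0"

```text
clock: 3.65
eef_pos: [0.5842, -0.0457, 0.0835]
tool_rot: [0.999, -0.04, -0.0, -0.003]
ft_force: [-2.6, 0.2, 4.2]
grip_width: 0.0001
grasp_force: 1.9
```

Contact at z≈0.084. Pressing on.

Call:
send_rows --motion "1 0 0 0.2 0; 1 0 0 0.4 0; 1 0 0 0.6 0; 1 0 0 0.75 0; 1 0 0 0.75 0"

```text
clock: 4.15
eef_pos: [0.5848, -0.0459, 0.0761]
tool_rot: [0.999, -0.04, 0.0, -0.002]
ft_force: [-0.2, 0.6, 3.9]
grip_width: -0.0002
grasp_force: 1.9
```

Call:
send_rows --motion "1 0 0 0.2 0; 1 0 0 0.2 0; 1 0 0 -2 0; 1 -3.5 2.3 -2 0; 1 -7.6 4.8 -2 0"

```text
clock: 4.65
eef_pos: [0.5064, -0.088, 0.0959]
tool_rot: [0.999, -0.039, 0.002, -0.002]
ft_force: [0.3, -0.3, -1.0]
grip_width: 0.0003
grasp_force: 0.0
```

Call:
send_rows --motion "1 0 0 0 0; 1 0 0 0 0; 1 0 0 0.5 0; 1 0 0 0.8 0; 1 0 0 0.8 0"

```text
clock: 5.15
eef_pos: [0.5055, -0.0872, 0.0868]
tool_rot: [0.999, -0.04, -0.0, -0.003]
ft_force: [0.3, -0.1, -0.6]
grip_width: 0.0002
grasp_force: 0.0
```

```bash
python3 - <<'E'
from h import *
o=bot.get_obs();print(o['clock'],o['eef_pos'],o['tool_rot'],o['ft_force'])
for n,t in dict(left=(.5845,-.0447),front=(.5053,-.0877),right=(.5755,-.1443),back=(.6547,-.1013)).items():
    print(n,shift([*t,.0865],o).round(2))
im=vision.camera('wrist');cv2.imwrite('pics/w2.png',im[:,:,::-1])
E
```

```text
5.15 [ 0.50552599 -0.08723911  0.08682188] [ 9.99216042e-01 -3.95060147e-02 -1.82251003e-04 -2.55774515e-03] [ 0.31658373 -0.06179753 -0.62113933]
left [ 7.54 -4.86  0.05]
front [-0.02  0.05  0.03]
right [7.43 5.14 0.  ]
back [14.98  0.22  0.02]
```

View pics/w2.png

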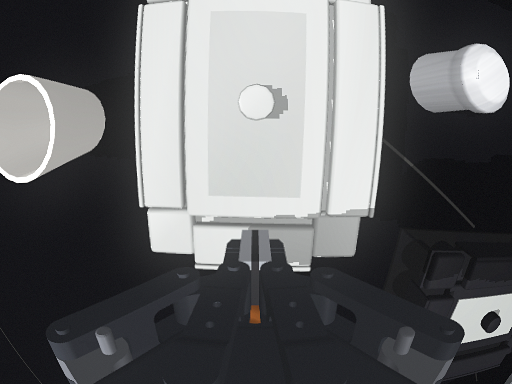

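The fingertips are over the front section (about (255,240)), the box hasn't moved, and the cup and shaker are clear. Pressing.

Call:
send_rows --motion "1 0 0 0.3 0; 1 0 0 0.6 0; 1 0 0 0.9 0; 1 0 0 1.15 0; 1 0 0 1.15 0"

```text
clock: 5.7
eef_pos: [0.5049, -0.0876, 0.0761]
tool_rot: [0.999, -0.04, 0.0, -0.002]
ft_force: [-0.1, -0.2, 2.6]
grip_width: 0.0001
grasp_force: 1.3
```

Call:
send_rows --motion "1 0 0 0.1 0; 1 0 0 -2 0; 1 3.7 2.5 -2 0; 1 7.4 5.1 -2 0; 1 7.4 5.1 -2 0"

```text
clock: 6.2
eef_pos: [0.5785, -0.1478, 0.0949]
tool_rot: [0.999, -0.041, 0.002, -0.002]
ft_force: [-0.7, 0.7, -0.5]
grip_width: -0.0001
grasp_force: 0.0
```

Call:
send_rows --motion "1 0 0 0.8 0; 1 0 0 1.2 0; 1 0 0 1.5 0; 1 0 0 1.8 0; 1 0 0 2 0"

```text
clock: 6.7
eef_pos: [0.5737, -0.1435, 0.076]
tool_rot: [0.999, -0.04, -0.0, -0.003]
ft_force: [-6.0, 1.5, 15.6]
grip_width: -0.0002
grasp_force: 7.2
```

Call:
send_rows --motion "1 0 0 0 0; 1 0 0 -2 0; 1 3.8 -2.4 -2 0; 1 7.6 -4.9 -2 0; 1 7.6 -4.9 -2 0"

```text
clock: 7.2
eef_pos: [0.6583, -0.0982, 0.0951]
tool_rot: [0.999, -0.038, 0.002, -0.003]
ft_force: [-1.7, -0.6, 0.2]
grip_width: -0.0
grasp_force: 0.0
```

Call:
send_rows --motion "1 0 0 0.8 0; 1 0 0 1.2 0; 1 0 0 1.5 0; 1 0 0 1.8 0; 1 0 0 2 0"

```text
clock: 7.7
eef_pos: [0.6534, -0.1024, 0.076]
tool_rot: [0.999, -0.04, -0.0, -0.002]
ft_force: [-3.9, 0.3, 16.2]
grip_width: 0.0001
grasp_force: 8.6
```

Call:
send_rows --motion "1 0 0 0 0; 1 0 0 -3 0; 1 -2 0 -7 0; 1 -6 0 -10 0; 1 -8 0 -12 0"

```text
clock: 8.2
eef_pos: [0.5728, -0.0962, 0.1984]
tool_rot: [0.999, -0.04, 0.001, -0.002]
ft_force: [0.9, 0.3, 0.5]
grip_width: 0.0002
grasp_force: 0.0
```

Call:
send_rows --motion "1 0 0 0 0; 1 -2 0 -1 0; 1 -2 0 -1 0; 1 -2 0 -1 0; 1 -2 0 -1 0"

```text
clock: 8.7
eef_pos: [0.5551, -0.0944, 0.2049]
tool_rot: [0.999, -0.04, -0.0, -0.003]
ft_force: [0.2, 0.2, -0.2]
grip_width: 0.0001
grasp_force: 0.0
```

```bash
python3 - <<'E'
from h import *
o=bot.get_obs();print(o['clock'],o['eef_pos'],o['tool_rot'],o['ft_force'])
im=vision.camera('wrist')[:,:,::-1];cv2.imwrite('pics/w3.png',cv2.resize(im[20:290,70:430],None,fx=2.2,fy=2.2,interpolation=2))
E
```

```text
8.7 [ 0.55507278 -0.094364    0.20486097] [ 9.99197112e-01 -3.99816106e-02 -3.87714485e-04 -2.53990194e-03] [ 0.19613272  0.22693723 -0.16632682]
```

View pics/w3.png

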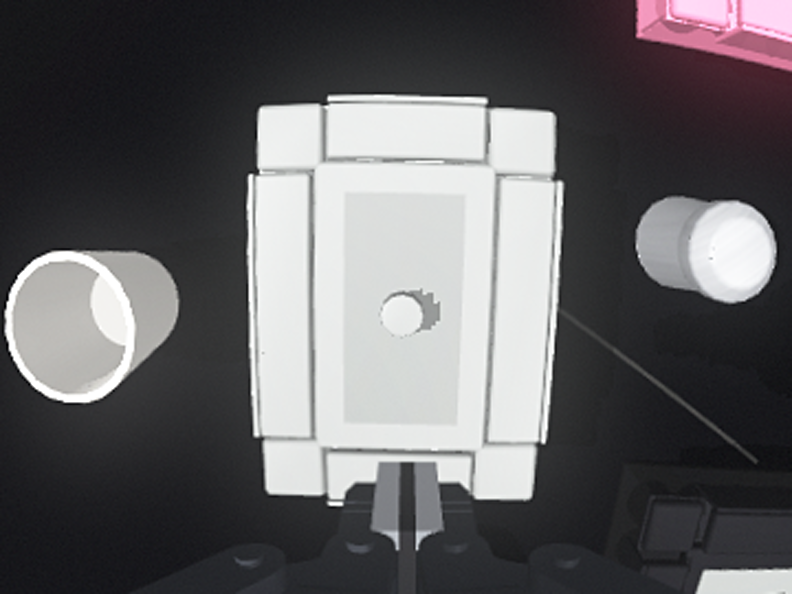

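All four sections look level with the corner pieces: back at (407,130), left (283,305), right (525,310), front (400,475). Left and front were pressed more lightly, so I'll probe both at z≈0.080, where a section still standing up would push back.

Call:
send_rows --motion "1 1.3 -2.6 3 0; 1 2.5 -5.2 6 0; 1 2.5 -5.2 9.5 0; 1 2.5 -5.2 11.5 0; 1 2.5 -5.2 11.5 0"

```text
clock: 9.25
eef_pos: [0.5808, -0.0441, 0.0865]
tool_rot: [0.999, -0.039, -0.004, -0.003]
ft_force: [-0.4, 0.9, 0.3]
grip_width: 0.0003
grasp_force: 0.0
```

Call:
send_rows --motion "1 0 0 0.4 0; 1 0 0 0.8 0; 1 0 0 1 0; 1 0 0 1 0; 1 0 0 1 0"

```text
clock: 9.75
eef_pos: [0.584, -0.0448, 0.0821]
tool_rot: [0.999, -0.039, 0.001, -0.003]
ft_force: [0.6, 0.1, -0.3]
grip_width: 0.0001
grasp_force: 0.0
```

Call:
send_rows --motion "1 0 0 -1.5 0; 1 -3.7 2.4 -1.5 0; 1 -7.5 4.8 -1.5 0; 1 -7.5 4.8 -1 0; 1 -7.5 4.8 0 0"

```text
clock: 10.25
eef_pos: [0.5056, -0.0873, 0.0822]
tool_rot: [0.999, -0.04, 0.002, -0.003]
ft_force: [0.8, 0.7, 0.2]
grip_width: 0.0
grasp_force: 0.0
```

Call:
send_rows --motion "1 0 0 0.1 0; 1 0 0 0.2 0; 1 0 0 0.2 0; 1 0 0 0.2 0; 1 0 0 0.2 0"

```text
clock: 10.75
eef_pos: [0.5055, -0.0864, 0.0791]
tool_rot: [0.999, -0.039, 0.0, -0.003]
ft_force: [1.0, -0.2, 0.1]
grip_width: 0.0
grasp_force: 0.0
```

Call:
send_rows --motion "1 0 0 -4 0; 1 0 0 -8 0; 1 0 0 -12 0; 1 0 0 -12 0; 1 0 0 -12 0"

```text
clock: 11.25
eef_pos: [0.506, -0.0874, 0.2003]
tool_rot: [0.999, -0.039, 0.002, -0.003]
ft_force: [-0.6, 0.1, -0.3]
grip_width: 0.0001
grasp_force: 0.0
```

```bash
python3 - <<'E'
from workcell import bot,workorder
o=bot.get_obs();print(o['eef_pos'],o['ft_force']);print(workorder.job_done())
E
```

```text
[ 0.50596504 -0.08737955  0.20033086] [-0.61152629  0.12903207 -0.25262256]
the job is handed in; nothing more can be done
None
```

I pressed all four rim sections of the grey food box down to about 76 mm and handed the job in at 11 s with the hand clear; all four looked shut in the last picture, a re-probe found left and front still down, and right and back were not re-probed.

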